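# Shut the burnout furnace with the hook pole

### The job

The burnout furnace is loaded and hot: take the hook pole from its stand, hook it into the ring on the raised furnace door and pull the door down gently until you feel it go home in its catch and it stays shut by itself, never loading the ring with more than 11 N. Then unhook and lay the pole back in the two notches of its stand, the way it lay. Keep the gripper and the arm off the hot furnace and leave everything else on the bench where it is.

Things in the scene. Friction and masses are not known exactly. Their poses are not given: they have to be found in the camera images.
- furnace: The hot burnout furnace, a white and grey cabinet 360 mm deep (its x), 330 wide (y), 400 high. Origin: centre of its underside; x points from its front to its back, so the front with the door looks to -x; z up. On the front (casing face at x = -180 mm) stand two guide rails out to x = -212, 216 mm apart over their outsides, with a housing across their top, 398 mm high.
- door_way (a point): Front edge, middle, of the steel sill below the furnace door, 37 mm ahead of the casing; nominally level with the sill's top, 90 mm above the bench, onto which the door comes down. Sill and catch are screwed on through slotted holes: their true height differs by up to 6 mm either way and is not measured, so the seating must be felt.
- door (a joint): How far the steel lift door (172 mm wide, 140 high) has been pulled straight down from its top stop, in m: it starts raised at 0 to 0.02 and is shut at 0.124 to 0.136. A counterbalance spring and friction oppose the pull: 1 to 2 N near the top, 3 to 4 N near the bottom. Let go before the catch holds it, it rises again by 20 mm or more; once caught it stays shut, and lifting it out takes over 3 N.
- door_stud (a point): Tip of the bullet-shaped stud under the middle of the door's lower edge, 22 mm below that edge. In the door's last 12 mm it pushes apart two sprung rollers in the sill: the pull rises by 2 to 3 N more, to 5 to 7 N in all, and gives way about 6 mm before the end, when the stud's widest part is past the rollers; these then draw the door down until it stops hard on the sill.
- pull_ring (a point): The pull ring on the door: a level, round steel ring, inner diameter 26 mm, wire 6 mm, on a stem. Origin: its centre; axes parallel to the furnace's. The stem is at +x, the door's face 34 mm away at +x; the middle of the free front arc's wire is 16 mm away at -x. It goes down with the door, from 295-315 to 179-191 mm above the bench. Its bracket bends under more than 11 N from the hook.
- hook_pole: The hook pole, 160 g: flat wooden handle (20 mm wide along y, 28 high along z), then a steel rod of 8 mm, hooked at the end. Origin: on the axis where handle ends and rod begins; x along the rod to the hook, z up as it lies in its stand, where its place may differ by 8 mm lengthwise. Handle from x = -150 to 0, rod on to x = 140 mm. Balances 10 to 40 mm ahead of the origin.
- hook_seat (a point): The inside of the hook's bend, where the ring's wire bears: x = 143, z = -4.5 mm in the pole's frame. There the rod is bent down (to its -z) through 110 degrees at 13 mm radius. The hook goes over the ring's front arc from above with its point inside the ring; the middle of the wire then lies 3 mm below this place.
- hook_point (a point): Centre of the round end (radius 4 mm) of the hook's point: x = 146, z = -34 mm in the pole's frame. The point is straight, 18 mm long, 8 mm thick and leans back to the handle: with the hook end of the pole raised 20 degrees it hangs straight down, 13 mm beyond the hook's seat and reaching 31 mm below it.
- stand: The pole's fixed stand: base plate 240 x 90 mm, two notched uprights 16 mm thick: at x = -125 mm for the handle (notch 26 mm wide, floor 75 mm above the bench), at x = 50 for the rod (16 mm wide, floor 85 high). The notches flare above, top at 122 mm. Origin: on the bench below the place of the pole's origin, which lies at z = 89 mm; with the pole in place the frames are parallel.
- casting_ring_a: Bystander: a steel casting ring filled with investment, diameter 64 mm, 55 mm high, standing. Origin: centre of its underside.
- casting_ring_b: Bystander: a smaller casting ring, diameter 52 mm, 48 mm high, standing. Origin: centre of its underside.
- stone_model: Bystander: a plaster jaw model, 62 x 66 x 35 mm. Origin: centre of its underside.
- mixing_bowl: Bystander: a dark rubber mixing bowl, 116 mm across, 62 mm high. Origin: centre of its underside.
- spatula: Bystander: a spatula 200 mm long lying on the bench. Origin: at its middle, x along its length.
- ring_tongs: Bystander: steel tongs 210 mm long lying on the bench. Origin: at its middle, x along its length.
- denture_flask: Bystander: a brass flask with a clamp bar, 85 x 75 x 76 mm. Origin: centre of its underside.
- crucible: Bystander: a small clay cup, 54 mm across, 45 mm high. Origin: centre of its underside.

How it is judged:
On the way, in this order (a step that is already met when the one before it is completed fails the run):
1. the hook is in the ring and bears on it (contact force between hook_pole and furnace above 1 N and distance between hook_seat and pull_ring below 0.028 m and z of hook_point in the frame of pull_ring below -0.005 m and value of joint door below 0.1 m), for 0.2 s.
2. the door has been pulled down shut, with the hook in the ring (value of joint door above 0.12 m and distance between hook_seat and pull_ring below 0.04 m), for 0.1 s.
At the end, for the whole second after the job is handed in: The door is shut and held by its catch (joint door above 0.120 m), and the pole lies still in both notches of its stand as it lay at the start, hook end forward and point down: its origin within 25 mm lengthwise, 8 mm sideways and 7 mm in height of its place, its axis within 0.12 rad of the stand's (value of joint door above 0.12 m and x of hook_pole in the frame of stand between -0.025 and 0.025 m and y of hook_pole in the frame of stand between -0.008 and 0.008 m and z of hook_pole in the frame of stand between 0.082 and 0.096 m and angle between the x axis of hook_pole and the x axis of stand, either way round below 0.12 rad and angle between hook_pole's own z axis and vertical below 0.15 rad and x of hook_point in the frame of stand above 0.1 m and linear speed of hook_pole below 0.02 m/s); the robot touches nothing.
It fails at once if the pole loads the ring or any other part of the furnace with more than 11 N (contact force between hook_pole and furnace above 11 N).
It fails at once if the gripper or the arm touches the hot furnace, its door or its ring (contact force between any of the fingers, the arm and furnace above 0.5 N).
It fails at once if another thing on the bench is moved by more than 20 mm (distance of any of casting_ring_a, casting_ring_b, stone_model, mixing_bowl, spatula, ring_tongs, denture_flask, crucible from where it was at the start of the episode above 0.02 m).
It also fails if it takes over 72 s, if anything falls off the work surface, if the arm or the gripper's body presses on something with over 40 N, if the wrist force passes 120 N, or if a joint passes its speed limit or range.

### The arm

A 7-joint arm with a two-finger parallel gripper is mounted at the origin on the work surface. World frame = base frame: x ahead of the robot, y to its left, z up, the work surface at z = 0. Lengths are in m, angles in rad, forces in N, time in s.
With the tool pointing down it reaches from about 0.4 to 0.875 m from the base axis. Payload 19.3 kg.
Tool frame: the origin (TCP) lies where the fingers leave the gripper's body, on its centre line; the fingertips stand bot.tip_reach ahead of it and the grasp point (between the pads) lies 54 mm ahead of it (bot.tip_reach is the distance from the TCP to the fingertips, in m); z points along the fingers, y is the line along which they close (so a half turn about z gives the same grasp; the last joint's range is limited). The gripper opens to 85 mm and grips with 20 to 120 N. Pads are 22 mm wide; open, the fingers measure 114 mm over their backs; the gripper's body (76 mm by 85 mm) begins 54 mm behind the grasp point. The pads swing forward as they close: fully open they stand 13 mm farther back than shut.
Start: joints at [1.127, 0.521, -0.036, 1.599, 0.021, 1.021, -0.113], TCP at [0.228, -0.582, 0.304] pointing down, gripper open.
Joint ranges: [-2.91, 2.91], [-0.3, 2.13], [-1.5, 1.42], [0.17, 2.43], [-1.26, 4.41], [0.16, 1.93], [-2.52, 2.52]. Speed limits (rad/s): [1.89, 1.89, 2.39, 2.39, 3.01, 3.01, 3.01].

### API

Orientations are given as [roll, pitch, yaw] about the fixed x, y, z axes, in that order (R = Rz(yaw) Ry(pitch) Rx(roll)).
In Python, from workcell import bot gives the robot as it stands. The module is installed in compiled form; this text tells all that it offers.
- The arm moves only by the shell command python3 -m jog 'ROWS' [FORCE]. ROWS is JSON, a list that holds one entry, the list of rows, each a list of 7 numbers: the shift along the tool's x, y, z in mm, then the turn, a rotation vector about the tool's x, y, z in rad, then the opening, from 0 (shut) to 1 (fully open). In form: [[[tx, ty, tz, wx, wy, wz, fingers], ...]]. A call has 1 to 5 rows; each row shifts and turns the commanded pose from where the row before left it, along the tool's axes as they then stand; what a row does not reach is not made up. A row lasts 1/10 s, in which the tool goes at most 50 mm and 8.59 degrees, less where a joint would pass 70% of its speed; a pose out of reach is approached as far as the arm can. A call is refused whole if a number of a shift passes 50 or a number of a turn 0.15, either way. A call with a gripper value outside its range is refused whole. The fingers move at their own pace and stop on an object; FORCE is the grip in N (left out, the last holds). Time passes only in rows, so rows that do not move let the fingers close. It gives the time, the measured TCP pose, the force, the opening and the grip force at its end, in the units of the state.
- bot.observe(): the state, without advancing time (a new reading comes with each control period).
- bot.grab_frame(name): name is "side" or "top"; returns a dict with "img" (420x560x3 uint8, red, green, blue), "intrinsics" (3x3 intrinsics, pixels), "R" (3x3) and "t" (3): a world point X has camera coordinates R X + t. Camera axes: x right, y down, z forward; pixel columns grow to the right and rows downward; lengths in m; the calibration is good to about 2 mm. A picture is of the moment at which its call begins. There is no depth.
- bot.job_done(): hands the job in; it is judged then, once.
Trained networks look in a picture, given as the dict that the camera call returned (one of the last four; its "shot" number tells which), for a name from the list of things; names that differ only in an ending like _2 or _b are one class to them, and where a whole thing is asked for, a point or a joint stands for the part that bears it (a point fixed in the world has none). Each returns a list of dicts, best first, with "conf" (0 to 1); they miss things now and then, are a little off and sometimes report something else, mostly with a low value. They report only what shows in the picture. A call takes as long as a camera call.
- bot.trace(query, picture): "region" (420x560 bool, what is visible of it).
- bot.spot_point(query, picture): "xyz" ([x, y, z] in m, in world coordinates, good to about 4 mm: a listed point, or the origin of a listed thing).
The state is a dict: "clock": time; "qpos": joint angles; "qd": joint speeds; "joint_efforts": joint torques, N m; "position": TCP position; "tool_rot": TCP orientation; "force": force on the tool from outside, world axes, zero at the start; "moment": the same for the moment, N m; "grip_width": finger opening in m; "finger_force": force on a finger pad.
Only numpy, scipy, OpenCV 4.12 (cv2) and the standard library are available. Lean on these libraries where they do the work, as an engineer would, in place of code of your own. Each camera call takes 0.05 s, during which the arm holds its last target. There are 200 camera calls.

## Working session

There is one attempt and no reset: what is moved stays moved. The work goes in short steps, Python scripts to look and compute and a shell command to move; the robot and the scene stay as the last step left them, time stands still between calls to the robot, and variables do not carry over. Pictures are saved under pics/ and viewed, at most 10 in all, crops included, and the job is handed in when it is done.

```bash
mkdir -p pics; python3 - <<'E'
from workcell import bot
import cv2,numpy as np
s=bot.observe(); print(s, bot.tip_reach)
for c in ("side","top"):
    p=bot.grab_frame(c); cv2.imwrite(f"pics/{c}0.png",p["img"][:,:,::-1])
    print(c,p["intrinsics"].tolist(),p["R"].round(4).tolist(),p["t"].round(4).tolist())
    for n in ["furnace","door_way","door_stud","pull_ring","hook_pole","hook_seat","hook_point","stand","casting_ring_a","stone_model","mixing_bowl","spatula","ring_tongs","denture_flask","crucible"]:
        print(n,[(np.round(d["xyz"],4).tolist(),round(d["conf"],2)) for d in bot.spot_point(n,p)[:3]])
E
```

```text
{'clock': 0.0, 'qpos': array([ 1.12683174,  0.52201939, -0.03632489,  1.59999663,  0.02119056,
        1.02105292, -0.11280613]), 'qd': array([-0.00238968, -0.00034011,  0.00028293, -0.00023406,  0.00041154,
        0.00061521, -0.0008149 ]), 'joint_efforts': array([-3.56847358e-04, -9.27109337e+01,  1.97977535e+00, -3.69940424e+01,
        1.78039883e-02,  8.22678121e-03, -1.05129524e-05]), 'position': array([ 0.2280868 , -0.58163596,  0.30332642]), 'tool_rot': array([-3.14050314e+00,  6.91961546e-05,  3.73741198e-01]), 'force': array([-0.09413593,  0.81106208,  0.4293384 ]), 'moment': array([-0.0028491 , -0.0318114 ,  0.03556243]), 'finger_force': 0.0, 'grip_width': 0.08545754494359362} 0.0726
side [[399.2421346864486, 0.0, 281.6819250429085], [0.0, 399.2421346864486, 209.90375123479947], [0.0, 0.0, 1.0]] [[-0.9751, -0.2216, 0.0014], [-0.1492, 0.6519, -0.7434], [0.1639, -0.7252, -0.6688]] [0.5495, 0.1734, 1.3699]
furnace [([0.6243, -0.3996, 0.0041], 0.59)]
door_way [([0.5819, -0.1845, 0.0904], 0.85)]
door_stud [([0.5871, -0.2082, 0.1952], 0.68)]
pull_ring [([0.5801, -0.1663, 0.3092
[... 1085 characters left out ...]
5, -0.1652, 0.311], 0.67)]
hook_pole [([0.5509, 0.3211, 0.087], 0.6)]
hook_seat [([0.6313, 0.205, 0.0845], 0.69), ([0.5861, -0.1854, 0.0898], 0.54), ([0.5552, 0.3173, -0.0021], 0.36)]
hook_point [([0.6284, 0.2022, 0.0542], 0.87)]
stand [([0.5506, 0.3185, -0.0028], 0.96)]
casting_ring_a [([0.748, 0.1393, -0.007], 0.45)]
stone_model [([0.7449, 0.2585, 0.0031], 0.67)]
mixing_bowl [([0.3465, 0.2111, 0.0003], 0.81), ([0.6341, 0.2069, 0.0835], 0.22)]
spatula [([0.3877, -0.007, -0.0003], 0.71), ([0.5477, 0.3213, 0.0883], 0.49), ([0.7121, 0.406, -0.0022], 0.47)]
ring_tongs [([0.3911, 0.5608, 0.002], 0.53)]
denture_flask [([0.6045, 0.4774, -0.0045], 0.82)]
crucible [([0.7097, 0.4035, -0.0024], 0.64)]
```

View pics/side0.png

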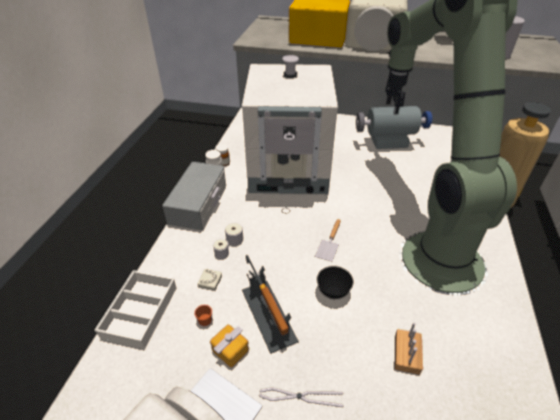

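View pics/top0.png

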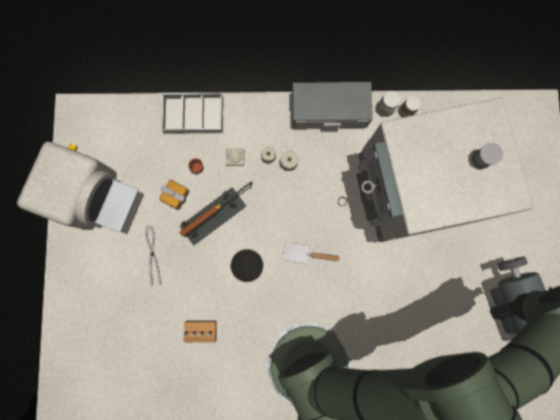

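The side view shows the furnace (290,130) with the ring at (290,133), and the pole in its stand at (268,305). In the top view the ring is at (368,187) and the pole runs from (182,233) to (250,184). Next I'll average several detections and measure the furnace yaw.

```bash
cat > h.py <<'E'
from workcell import bot
import numpy as np, cv2
from scipy.spatial.transform import Rotation as Ro
def rows(p,rpy,n=None,cur=None):
    """suggest uniform rows from current (or cur=(p,rpy)) to target"""
    s=bot.observe()
    p0,r0=(s["position"],s["tool_rot"]) if cur is None else cur
    R0=Ro.from_euler("xyz",r0); R1=Ro.from_euler("xyz",rpy)
    w=(R0.inv()*R1).as_rotvec(); d=np.array(p)-p0
    n=n or int(max(np.ceil(np.linalg.norm(w)/.14),np.ceil(np.linalg.norm(d)/.045),1))
    for k in range(n):
        Rk=R0*Ro.from_rotvec(w*k/n)
        print((Rk.inv().apply(d/n)*1000).round(1).tolist(),(w/n).round(3).tolist())
def state():
    s=bot.observe(); print({k:np.round(s[k],4).tolist() for k in("clock","position","tool_rot","force","moment","grip_width","finger_force")})
def avg(names,k=4,cams=("side","top")):
    out={n:{c:[] for c in cams} for n in names}
    for _ in range(k):
        for c in cams:
            p=bot.grab_frame(c)
            for n in names:
                r=bot.spot_point(n,p)
                if r: out[n][c].append(r[0]["xyz"])
    for n in names:
        for c in cams:
            if out[n][c]: print(n,c,np.median(out[n][c],0).round(4),np.std(out[n][c],0).round(4))
E
python3 - <<'E'
from h import *
avg(["pull_ring","door_way","door_stud","hook_pole","hook_seat","hook_point","stand"])
p=bot.grab_frame("top"); im=p["img"]
K=p["intrinsics"];R=p["R"];t=p["t"]
def px2w(u,v,z):
    d=R.T@np.linalg.inv(K)@[u,v,1]; c=-R.T@t; return c+d*(z-c[2])/d[2]
g=cv2.cvtColor(im,cv2.COLOR_RGB2GRAY)
ls=cv2.createLineSegmentDetector().detect(g)[0][:,0]
for l in ls:
    if np.hypot(l[0]-l[2],l[1]-l[3])>35 and min(l[0],l[2])>345 and max(l[1],l[3])<245:
        a=px2w(*l[:2],.4);b=px2w(*l[2:],.4);print("furn",l.round(),np.degrees(np.arctan2(*(b-a)[[1,0]])).round(1))
    if np.hypot(l[0]-l[2],l[1]-l[3])>22 and 170<min(l[0],l[2]) and max(l[0],l[2])<260 and 175<l[1]<250:
        a=px2w(*l[:2],.09);b=px2w(*l[2:],.09);print("pole",l.round(),np.degrees(np.arctan2(*(b-a)[[1,0]])).round(1))
E
```

```text
pull_ring side [ 0.579  -0.1642  0.3124] [0.0014 0.0009 0.0014]
pull_ring top [ 0.5762 -0.1637  0.311 ] [0.0996 0.163  0.134 ]
door_way side [ 0.5823 -0.1852  0.0892] [0.0008 0.0013 0.0007]
door_way top [ 0.585  -0.1851  0.0895] [0.0005 0.0013 0.0016]
door_stud side [ 0.5853 -0.208   0.1962] [0.0019 0.002  0.0017]
door_stud top [ 0.5878 -0.2046  0.1936] [0.0012 0.0011 0.0006]
hook_pole side [0.5499 0.3197 0.0909] [0.0016 0.0011 0.0017]
hook_pole top [0.5489 0.3194 0.0884] [0.0012 0.0012 0.0019]
hook_seat side [0.6319 0.204  0.0849] [0.0006 0.0014 0.0019]
hook_seat top [0.6334 0.2046 0.0832] [0.0017 0.0013 0.0009]
hook_point side [0.6357 0.201  0.0546] [0.0011 0.0005 0.0007]
hook_point top [0.6292 0.203  0.056 ] [0.001  0.0009 0.0024]
stand side [ 0.5482  0.316  -0.0032] [0.001  0.0016 0.0007]
stand top [ 0.5547  0.3183 -0.003 ] [0.0007 0.001  0.0006]
furn [556.  89. 371.  91.] 90.0
furn [415. 235. 368. 243.] 98.8
pole [183. 222. 230. 187.] -53.1
pole [237. 213. 207. 235.] 126.7
furn [381. 123. 408. 233.] -168.6
furn [411. 233. 531. 207.] -78.4
pole [184. 234. 219. 208.] -53.3
furn [531. 210. 416. 235.] 101.8
furn [378. 157. 389. 204.] -168.5
pole [217. 203. 183. 228.] 126.4
furn [366. 219. 355. 174.] 11.8
pole [220. 212. 197. 229.] 127.4
```

```bash
python3 - <<'E'
from h import *
W=[((.228,-.5816,.3033),(-3.1416,0,.374)),((.26,-.34,.5),(-3.1416,0,.75)),((.38,-.12,.5),(-3.1416,0,1.3)),((.45,.15,.45),(-3.1416,0,1.8)),((.535,.34,.30),(-3.1416,0,2.208))]
for a,b in zip(W,W[1:]):
    print("--");rows(*b,cur=a)
E
```

```text
--
[16.9, -30.5, -28.1] [0.0, 0.0, -0.054]
[18.5, -29.5, -28.1] [0.0, 0.0, -0.054]
[20.0, -28.5, -28.1] [0.0, 0.0, -0.054]
[21.5, -27.4, -28.1] [0.0, 0.0, -0.054]
[23.0, -26.2, -28.1] [0.0, 0.0, -0.054]
[24.3, -24.9, -28.1] [0.0, 0.0, -0.054]
[25.6, -23.5, -28.1] [0.0, 0.0, -0.054]
--
[39.6, -13.2, -0.0] [0.0, 0.0, -0.092]
[40.7, -9.5, -0.0] [0.0, 0.0, -0.092]
[41.4, -5.8, -0.0] [0.0, 0.0, -0.092]
[41.7, -1.9, -0.0] [0.0, 0.0, -0.092]
[41.7, 1.9, 0.0] [0.0, 0.0, -0.092]
[41.4, 5.7, 0.0] [0.0, 0.0, -0.092]
--
[39.8, -0.7, 7.1] [0.0, 0.0, -0.071]
[39.8, 2.2, 7.1] [0.0, 0.0, -0.071]
[39.5, 5.0, 7.1] [0.0, 0.0, -0.071]
[39.1, 7.8, 7.1] [0.0, 0.0, -0.071]
[38.4, 10.6, 7.1] [0.0, 0.0, -0.071]
[37.6, 13.3, 7.1] [0.0, 0.0, -0.071]
[36.5, 15.9, 7.1] [0.0, 0.0, -0.071]
--
[27.6, 21.0, 25.0] [-0.0, 0.0, -0.068]
[26.1, 22.8, 25.0] [-0.0, 0.0, -0.068]
[24.5, 24.5, 25.0] [-0.0, 0.0, -0.068]
[22.8, 26.2, 25.0] [-0.0, 0.0, -0.068]
[21.0, 27.6, 25.0] [-0.0, 0.0, -0.068]
[19.0, 29.0, 25.0] [-0.0, 0.0, -0.068]
```

```bash
J="python3 -m jog"
$J '[[[17,-30,-28,0,0,-0.054,1],[18,-29,-28,0,0,-0.054,1],[20,-28,-28,0,0,-0.054,1],[21,-27,-28,0,0,-0.054,1],[23,-26,-28,0,0,-0.054,1]]]'
$J '[[[24,-25,-28,0,0,-0.054,1],[26,-24,-28,0,0,-0.054,1],[40,-13,0,0,0,-0.092,1],[40,-10,0,0,0,-0.092,1],[41,-6,0,0,0,-0.092,1]]]'
$J '[[[41,-2,0,0,0,-0.092,1],[41,2,0,0,0,-0.092,1],[41,6,0,0,0,-0.092,1],[40,-1,7,0,0,-0.071,1],[40,2,7,0,0,-0.071,1]]]'
$J '[[[39,5,7,0,0,-0.071,1],[39,8,7,0,0,-0.071,1],[38,11,7,0,0,-0.071,1],[38,13,7,0,0,-0.071,1],[36,16,7,0,0,-0.071,1]]]'
$J '[[[0,0,0,0,0,0,1],[0,0,0,0,0,0,1]]]'
python3 - <<'E'
from h import *
rows((.535,.34,.25),(-3.1416,0,2.208))
E
```

```text
clock: 5.35
position: [0.251, -0.4099, 0.445]
tool_rot: [3.141, 0.0, 0.646]
force: [1.0, -0.8, 0.9]
grip_width: 0.0851
finger_force: 0.0
clock: 5.85
position: [0.319, -0.2304, 0.5003]
tool_rot: [3.141, 0.0, 1.031]
force: [1.2, -0.5, 0.7]
grip_width: 0.0854
finger_force: 0.0
clock: 6.35
position: [0.3974, -0.0442, 0.4859]
tool_rot: [3.141, 0.0, 1.449]
force: [1.1, -0.1, -0.1]
grip_width: 0.0848
finger_force: 0.0
clock: 6.85
position: [0.4473, 0.1475, 0.4509]
tool_rot: [3.141, 0.0, 1.803]
force: [1.6, -1.3, -0.1]
grip_width: 0.0853
finger_force: 0.0
clock: 7.05
position: [0.4472, 0.1464, 0.4506]
tool_rot: [-3.141, -0.0, 1.802]
force: [-0.5, -0.7, -0.1]
grip_width: 0.0855
finger_force: 0.0
[24.0, 18.6, 28.7] [-0.0, -0.0, -0.058]
[22.9, 19.9, 28.7] [-0.0, -0.0, -0.058]
[21.7, 21.2, 28.7] [-0.0, -0.0, -0.058]
[20.5, 22.4, 28.7] [-0.0, -0.0, -0.058]
[19.1, 23.6, 28.7] [-0.0, -0.0, -0.058]
[17.7, 24.7, 28.7] [-0.0, -0.0, -0.058]
[16.3, 25.6, 28.7] [-0.0, -0.0, -0.058]
```

```bash
J="python3 -m jog"
$J '[[[24,19,29,0,0,-0.058,1],[23,20,29,0,0,-0.058,1],[22,21,29,0,0,-0.058,1],[20,22,29,0,0,-0.058,1],[19,24,28,0,0,-0.058,1]]]' >/dev/null
$J '[[[18,25,28,0,0,-0.058,1],[16,25,28,0,0,-0.058,1],[0,0,0,0,0,0,1],[0,0,0,0,0,0,1]]]'
python3 - <<'E'
from h import *
p=bot.grab_frame("top"); 
for n in("hook_pole","hook_seat","hook_point","stand"): print(n,[(x["xyz"],x["conf"]) for x in bot.spot_point(n,p)[:1]])
cv2.imwrite("pics/t1.png",cv2.resize(p["img"][140:280,150:290,::-1],None,fx=4,fy=4))
rows((.535,.34,.143),(-3.1416,0,2.208))
E
```

```text
clock: 7.95
position: [0.5358, 0.3381, 0.2506]
tool_rot: [-3.14, 0.0, 2.205]
force: [-0.2, 0.2, -0.1]
grip_width: 0.0855
finger_force: 0.0
hook_pole [([0.7246, 0.0569, -0.0026], 0.48)]
hook_seat [([0.6318, 0.2026, 0.0846], 0.7)]
hook_point [([0.629, 0.2028, 0.0532], 0.71)]
stand []
[0.8, 0.0, 36.4] [0.001, 0.0, -0.001]
[0.7, 0.1, 36.4] [0.001, 0.0, -0.001]
[0.7, 0.1, 36.4] [0.001, 0.0, -0.001]
```

View pics/t1.png

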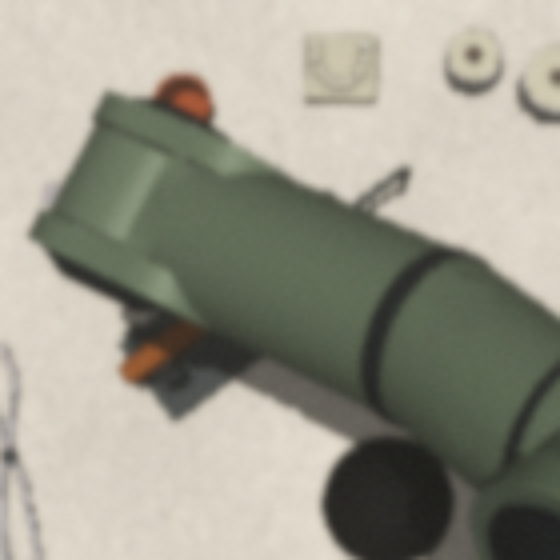

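The arm hides most of the pole in the top view. The handle end (150,365) and hook (400,175) show on either side, lined up as expected, so I'll descend and grip.

```bash
J="python3 -m jog"
$J '[[[0,0,36,0,0,0,1],[0,0,36,0,0,0,1],[0,0,25,0,0,0,1],[0,0,10,0,0,0,1],[0,0,0,0,0,0,1]]]'
$J '[[[0,0,0,0,0,0,0.4],[0,0,0,0,0,0,0.3],[0,0,0,0,0,0,0.25],[0,0,0,0,0,0,0.2],[0,0,0,0,0,0,0.1]]]' 30
$J '[[[0,0,0,0,0,0,0],[0,0,0,0,0,0,0],[0,0,0,0,0,0,0],[0,0,0,0,0,0,0]]]' 120
```

```text
clock: 8.7
position: [0.5355, 0.3386, 0.1437]
tool_rot: [-3.141, 0.0, 2.206]
force: [-0.8, 0.1, 0.1]
grip_width: 0.0855
finger_force: 0.0
clock: 9.2
position: [0.5355, 0.3389, 0.1444]
tool_rot: [-3.142, 0.0, 2.207]
force: [-3.9, -4.0, 7.9]
grip_width: 0.0196
finger_force: 30.9
clock: 9.6
position: [0.5355, 0.3389, 0.1447]
tool_rot: [-3.142, 0.001, 2.207]
force: [-4.5, -5.4, 12.4]
grip_width: 0.0183
finger_force: 117.0
```

```bash
J="python3 -m jog"
$J '[[[0,0,-15,0,0,0,0],[0,0,-35,0,0,0,0],[0,0,-45,0,0,0,0],[0,0,-45,0,0,0,0],[0,0,0,0,0,0,0]]]'
cat >> h.py <<'E'
PX,PZ=-0.024,0.0557   # TCP in pole frame
F=np.radians(-78.4); f=np.array([np.cos(F),np.sin(F),0])
RING=np.array([.578,-.164,.3115])
def tool_for(seat,yaw,up):
    Rp=Ro.from_euler("xyz",[0,-up,yaw]); 
    p=np.array(seat)+Rp.apply([PX-.143,0,PZ+.0045])
    return p,(Rp*Ro.from_matrix(np.diag([-1.,1,-1]))).as_euler("xyz")
def pole_pts():
    s=bot.observe(); Rp=Ro.from_euler("xyz",s["tool_rot"])*Ro.from_matrix(np.diag([-1.,1,-1]))
    return {n:(s["position"]+Rp.apply(np.array(v)-[PX,0,PZ])).round(4) for n,v in dict(seat=(.143,0,-.0045),point=(.146,0,-.034),origin=(0,0,0)).items()}
E
python3 - <<'E'
from h import *
state(); print(pole_pts())
p=bot.grab_frame("side")
for n in("hook_pole","hook_seat","hook_point"): print(n,[(x["xyz"],x["conf"]) for x in bot.spot_point(n,p)[:1]])
s=RING-.016*f+[0,0,.003+.05]
w0=((.46,.13,.40),(-3.1416,0,1.9))
w1=tool_for(s-.06*f,F,np.radians(20)); print(w1)
rows(*w0);print('--');rows(*w1,cur=w0)
E
```

```text
clock: 10.1
position: [0.5365, 0.3407, 0.2907]
tool_rot: [3.133, -0.0, 2.207]
force: [-0.8, 0.9, -1.7]
grip_width: 0.0184
finger_force: 117.7
{'clock': 10.1, 'position': [0.5365, 0.3407, 0.2907], 'tool_rot': [3.1331, -0.0, 2.2067], 'force': [-0.8338, 0.8974, -1.7277], 'moment': [0.042, 0.0182, -0.0051], 'grip_width': 0.0184, 'finger_force': 117.6679}
{'seat': array([0.6361, 0.2066, 0.2305]), 'point': array([0.6381, 0.2043, 0.201 ]), 'origin': array([0.5511, 0.3216, 0.235 ])}
hook_pole [([0.5542, 0.3252, 0.2375], 0.85)]
hook_seat [([0.6349, 0.2072, 0.2302], 0.56)]
hook_point [([0.6403, 0.2041, 0.1995], 0.95)]
(array([0.52702307, 0.08434023, 0.36395213]), array([3.14159265, 0.34906585, 1.77325452]))
[-20.5, -30.8, -19.4] [-0.0, 0.0, 0.051]
[-22.1, -29.7, -19.4] [-0.0, 0.0, 0.051]
[-23.6, -28.5, -19.4] [-0.0, 0.0, 0.051]
[-25.0, -27.3, -19.4] [-0.0, 0.0, 0.051]
[-26.3, -26.0, -19.4] [-0.0, 0.0, 0.051]
[-27.6, -24.6, -19.4] [-0.0, 0.0, 0.051]
--
[-21.6, 16.2, 12.0] [0.007, -0.116, 0.042]
[-19.4, 17.2, 14.3] [0.007, -0.116, 0.042]
[-16.9, 18.0, 16.3] [0.007, -0.116, 0.042]
```

```bash
python3 - <<'E'
from h import *
s=RING-.016*f+[0,0,.003+.05]
rows(*tool_for(s-.06*f,F,np.radians(20)),n=8)
E
```

```text
[-25.0, -19.7, -10.1] [0.009, -0.043, 0.054]
[-26.4, -18.4, -8.8] [0.009, -0.043, 0.054]
[-27.7, -17.1, -7.4] [0.009, -0.043, 0.054]
[-28.9, -15.6, -6.1] [0.009, -0.043, 0.054]
[-29.9, -14.1, -4.7] [0.009, -0.043, 0.054]
[-30.8, -12.5, -3.3] [0.009, -0.043, 0.054]
[-31.5, -10.8, -1.8] [0.009, -0.043, 0.054]
[-32.1, -9.1, -0.4] [0.009, -0.043, 0.054]
```

```bash
J="python3 -m jog"
$J '[[[-25,-20,-10,0.008,-0.043,0.054,0],[-26,-18,-9,0.008,-0.043,0.054,0],[-28,-17,-7,0.008,-0.043,0.054,0],[-29,-16,-6,0.008,-0.043,0.054,0],[-30,-14,-5,0.008,-0.043,0.054,0]]]' >/dev/null
$J '[[[-31,-12,-3,0.008,-0.043,0.054,0],[-31,-11,-2,0.008,-0.043,0.054,0],[-32,-9,0,0.008,-0.043,0.054,0],[0,0,0,0,0,0,0],[0,0,0,0,0,0,0]]]'
python3 - <<'E'
from h import *
print(pole_pts())
for c in("side","top"):
  p=bot.grab_frame(c)
  for n in("hook_seat","hook_point","pull_ring"): print(c,n,[(x["xyz"],x["conf"]) for x in bot.spot_point(n,p)[:1]])
  if c=="side": cv2.imwrite("pics/s2.png",cv2.resize(p["img"][60:260,200:400,::-1],None,fx=3,fy=3))
s=RING-.016*f+[0,0,.003+.05]
rows(*tool_for(s,F,np.radians(20)),n=2)
E
```

```text
clock: 11.3
position: [0.527, 0.0839, 0.3634]
tool_rot: [3.129, 0.347, 1.767]
force: [-0.5, 0.4, -1.4]
grip_width: 0.0186
finger_force: 117.7
{'seat': array([ 0.5623, -0.0901,  0.3636]), 'point': array([ 0.5652, -0.1026,  0.3369]), 'origin': array([0.5358, 0.0433, 0.3192])}
side hook_seat []
side hook_point []
side pull_ring []
top hook_seat [([0.5675, -0.0894, 0.3627], 0.77)]
top hook_point [([0.5633, -0.0973, 0.3356], 0.67)]
top pull_ring [([0.576, -0.1644, 0.3116], 0.61)]
[-28.6, -0.0, 9.9] [0.005, -0.001, -0.002]
[-28.6, -0.1, 9.9] [0.005, -0.001, -0.002]
```

View pics/s2.png

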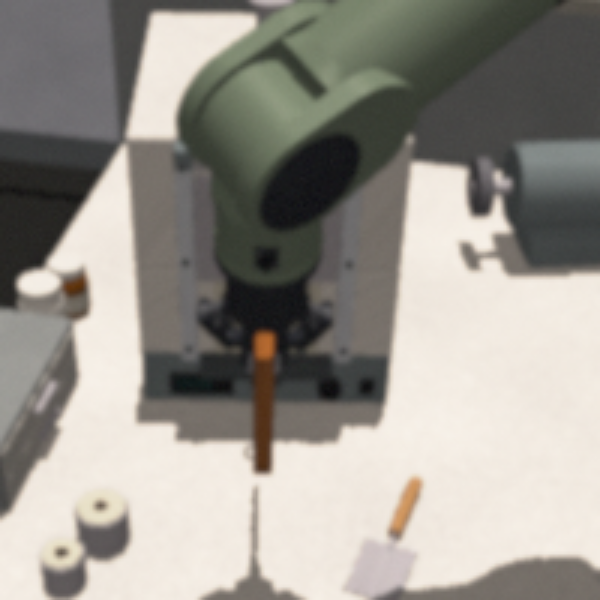

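```bash
J="python3 -m jog"
$J '[[[-20,0,7,0.005,0,0,0],[-20,0,7,0.005,0,0,0],[-17,0,6,0,0,0,0],[0,0,0,0,0,0,0],[0,0,0,0,0,0,0]]]'
python3 - <<'E'
from h import *
print(pole_pts())
for i in range(2):
  p=bot.grab_frame("top")
  for n in("hook_seat","hook_point","pull_ring"): print(n,[(x["xyz"].round(4),x["conf"]) for x in bot.spot_point(n,p)[:1]])
cv2.imwrite("pics/t3.png",cv2.resize(p["img"][147:227,320:420,::-1],None,fx=7,fy=7,interpolation=cv2.INTER_CUBIC))
K,R,t=p["intrinsics"],p["R"],p["t"]
def pr(X): c=K@(R@X+t); return (c[:2]/c[2]-[320,147])*7+3
print("ring",pr(RING),"frontwire",pr(RING-.016*f),{k:pr(v) for k,v in pole_pts().items()})
E
```

```text
clock: 12.2
position: [0.539, 0.0255, 0.3638]
tool_rot: [3.139, 0.347, 1.768]
force: [0.3, 0.8, -1.8]
grip_width: 0.0181
finger_force: 117.7
{'seat': array([ 0.5739, -0.1486,  0.3639]), 'point': array([ 0.5765, -0.1612,  0.3372]), 'origin': array([ 0.5473, -0.0152,  0.3196])}Traceback (most recent call last):
  File "<stdin>", line 5, in <module>
AttributeError: 'list' object has no attribute 'round'. Did you mean: 'count'?
```

```bash
python3 - <<'E'
from h import *
for i in range(2):
  p=bot.grab_frame("top")
  for n in("hook_seat","hook_point","pull_ring"): print(n,[(np.round(x["xyz"],4),x["conf"]) for x in bot.spot_point(n,p)[:1]])
cv2.imwrite("pics/t3.png",cv2.resize(p["img"][147:227,320:420,::-1],None,fx=7,fy=7,interpolation=cv2.INTER_CUBIC))
K,R,t=p["intrinsics"],p["R"],p["t"]
def pr(X): c=K@(R@X+t); return (c[:2]/c[2]-[320,147])*7+3
print("ring",pr(RING),"frontwire",pr(RING-.016*f),{k:pr(v) for k,v in pole_pts().items()})
E
```

```text
hook_seat [(array([ 0.5785, -0.1432,  0.3615]), 0.5)]
hook_point [(array([ 0.5519,  0.3192, -0.0027]), 0.65)]
pull_ring [(array([ 0.579 , -0.1665,  0.3116]), 0.62)]
hook_seat [(array([ 0.5793, -0.1479,  0.3639]), 0.7)]
hook_point [(array([ 0.7478,  0.1394, -0.0046]), 0.71)]
pull_ring [(array([ 0.5765, -0.1612,  0.3116]), 0.81)]
ring [334.88389114 277.22255041] frontwire [298.3030348  284.93404031] {'seat': array([321.08270305, 264.78589702]), 'point': array([339.36300655, 269.81605335]), 'origin': array([-11.66788112, 348.0116572 ])}
```

View pics/t3.png

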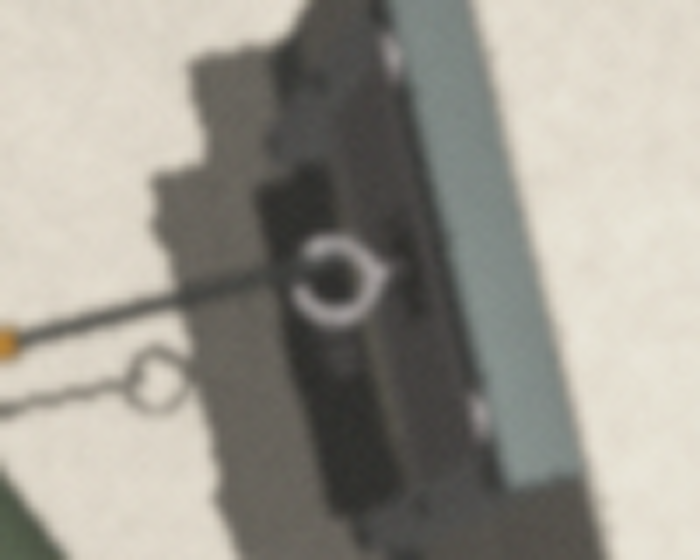

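The ring centre is at about (337,280), within 3 px of the prediction (335,277). The pole line and hook end at (290–340,265–270) also match the model. Moving straight down should put the point inside the ring, so I'll descend while watching the force.

```bash
J="python3 -m jog"
$J '[[[3.4,0,9.4,0,0,0,0],[2,0,5.5,0,0,0,0],[1.4,0,3.8,0,0,0,0],[1.4,0,3.8,0,0,0,0]]]'
$J '[[[1.4,0,3.8,0,0,0,0],[1.4,0,3.8,0,0,0,0],[0,0,0,0,0,0,0]]]'
$J '[[[1.4,0,3.8,0,0,0,0],[1.4,0,3.8,0,0,0,0],[0,0,0,0,0,0,0]]]'
python3 -c "
from h import *
print(pole_pts());state()"
```

```text
clock: 13.1
position: [0.539, 0.0255, 0.3393]
tool_rot: [3.14, 0.347, 1.768]
force: [-0.6, -0.5, -1.7]
grip_width: 0.0184
finger_force: 117.7
clock: 13.4
position: [0.539, 0.0255, 0.3313]
tool_rot: [3.14, 0.347, 1.768]
force: [-1.1, -0.2, -1.3]
grip_width: 0.0184
finger_force: 117.7
clock: 13.7
position: [0.539, 0.0256, 0.3232]
tool_rot: [3.14, 0.347, 1.768]
force: [-0.0, -0.0, -2.0]
grip_width: 0.0183
finger_force: 117.7
{'seat': array([ 0.5739, -0.1485,  0.3233]), 'point': array([ 0.5765, -0.1611,  0.2966]), 'origin': array([ 0.5472, -0.0151,  0.279 ])}
{'clock': 13.7, 'position': [0.539, 0.0256, 0.3232], 'tool_rot': [3.1399, 0.3469, 1.7684], 'force': [-0.0399, -0.0223, -2.016], 'moment': [0.5205, 0.1173, 0.0088], 'grip_width': 0.0183, 'finger_force': 117.7048}
```

```bash
J="python3 -m jog"
$J '[[[1.4,0,3.8,0,0,0,0],[0.7,0,1.9,0,0,0,0],[0,0,0,0,0,0,0]]]'
$J '[[[0.7,0,1.9,0,0,0,0],[0,0,0,0,0,0,0]]]'
$J '[[[0.7,0,1.9,0,0,0,0],[0,0,0,0,0,0,0]]]'
$J '[[[0.7,0,1.9,0,0,0,0],[0,0,0,0,0,0,0]]]'
```

```text
clock: 14.0
position: [0.539, 0.0256, 0.3173]
tool_rot: [3.14, 0.347, 1.768]
force: [0.3, 1.2, -1.6]
grip_width: 0.0185
finger_force: 117.7
clock: 14.2
position: [0.5391, 0.0256, 0.3155]
tool_rot: [3.139, 0.347, 1.768]
force: [0.3, -0.5, -1.0]
grip_width: 0.0183
finger_force: 117.7
clock: 14.4
position: [0.5391, 0.0257, 0.3134]
tool_rot: [3.139, 0.347, 1.768]
force: [0.3, -0.2, -0.9]
grip_width: 0.0181
finger_force: 117.8
clock: 14.6
position: [0.5391, 0.0257, 0.3113]
tool_rot: [3.139, 0.347, 1.768]
force: [-0.4, -0.1, -1.1]
grip_width: 0.0184
finger_force: 117.8
```

```bash
J="python3 -m jog"
$J '[[[0.7,0,1.9,0,0,0,0],[0.7,0,1.9,0,0,0,0],[0,0,0,0,0,0,0]]]'
$J '[[[0.7,0,1.9,0,0,0,0],[0.7,0,1.9,0,0,0,0],[0,0,0,0,0,0,0]]]'
python3 - <<'E'
from h import *
print(pole_pts());state()
p=bot.grab_frame("top")
for n in("hook_seat","pull_ring","door_stud"): print(n,[(np.round(x["xyz"],4),x["conf"]) for x in bot.spot_point(n,p)[:1]])
cv2.imwrite("pics/t4.png",cv2.resize(p["img"][147:227,320:420,::-1],None,fx=7,fy=7,interpolation=cv2.INTER_CUBIC))
E
```

```text
clock: 14.9
position: [0.539, 0.0257, 0.3072]
tool_rot: [3.14, 0.347, 1.768]
force: [0.8, -0.5, -0.7]
grip_width: 0.0186
finger_force: 117.8
clock: 15.2
position: [0.5391, 0.0258, 0.3032]
tool_rot: [3.14, 0.347, 1.768]
force: [-0.0, -0.2, -1.3]
grip_width: 0.0186
finger_force: 117.8
{'seat': array([ 0.574 , -0.1482,  0.3033]), 'point': array([ 0.5766, -0.1608,  0.2766]), 'origin': array([ 0.5473, -0.0149,  0.259 ])}
{'clock': 15.2, 'position': [0.5391, 0.0258, 0.3032], 'tool_rot': [3.1395, 0.3468, 1.7684], 'force': [-0.0273, -0.2226, -1.2759], 'moment': [0.3162, 0.0227, -0.0238], 'grip_width': 0.0186, 'finger_force': 117.7619}
hook_seat [(array([ 0.5771, -0.1464,  0.3026]), 0.74)]
pull_ring [(array([ 0.5778, -0.1651,  0.3002]), 0.93)]
door_stud []
```

View pics/t4.png

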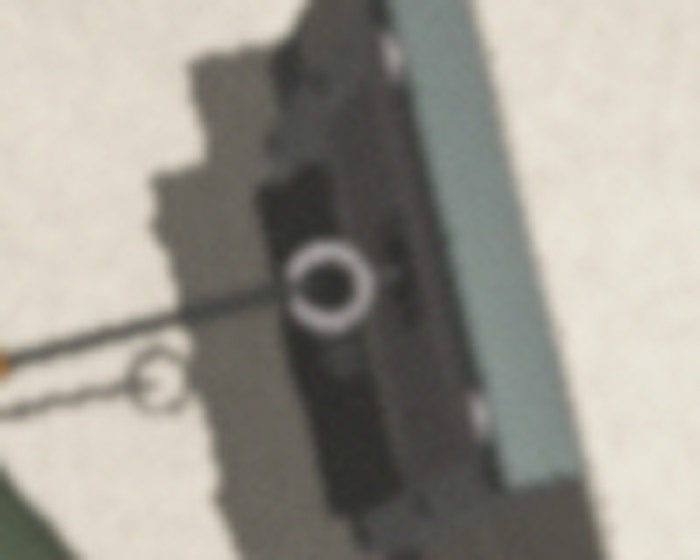

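The ring has come down with the hook: its centre is now at (330,286), and the hook lies over its front arc. I'll pull on gently.

```bash
J="python3 -m jog"
$J '[[[1,0,2.8,0,0,0,0],[1,0,2.8,0,0,0,0],[1,0,2.8,0,0,0,0],[1,0,2.8,0,0,0,0],[1,0,2.8,0,0,0,0]]]'
$J '[[[1,0,2.8,0,0,0,0],[1,0,2.8,0,0,0,0],[1,0,2.8,0,0,0,0],[1,0,2.8,0,0,0,0],[1,0,2.8,0,0,0,0]]]'
$J '[[[1,0,2.8,0,0,0,0],[1,0,2.8,0,0,0,0],[1,0,2.8,0,0,0,0],[1,0,2.8,0,0,0,0],[1,0,2.8,0,0,0,0]]]'
python3 - <<'E'
from h import *
print(pole_pts());state()
p=bot.grab_frame("top")
for n in("hook_seat","pull_ring"): print(n,[(np.round(x["xyz"],4),x["conf"]) for x in bot.spot_point(n,p)[:1]])
E
```

```text
clock: 15.9
position: [0.5392, 0.0257, 0.2883]
tool_rot: [3.139, 0.347, 1.768]
force: [0.3, -0.2, 0.0]
grip_width: 0.0183
finger_force: 117.9
clock: 16.4
position: [0.5392, 0.0257, 0.2735]
tool_rot: [3.139, 0.347, 1.768]
force: [-0.1, 0.3, -0.5]
grip_width: 0.0184
finger_force: 117.9
clock: 16.9
position: [0.5392, 0.0256, 0.2586]
tool_rot: [3.139, 0.347, 1.768]
force: [0.5, 0.5, 0.0]
grip_width: 0.0182
finger_force: 117.9
{'seat': array([ 0.5742, -0.1484,  0.2588]), 'point': array([ 0.5768, -0.161 ,  0.2321]), 'origin': array([ 0.5475, -0.0151,  0.2144])}
{'clock': 16.9, 'position': [0.5392, 0.0256, 0.2586], 'tool_rot': [3.1392, 0.3469, 1.7681], 'force': [0.4761, 0.5314, 0.0485], 'moment': [0.1114, 0.0042, -0.0442], 'grip_width': 0.0182, 'finger_force': 117.8964}
hook_seat [(array([ 0.5769, -0.1447,  0.2568]), 0.64)]
pull_ring [(array([ 0.5785, -0.1651,  0.2523]), 0.63)]
```

```bash
J="python3 -m jog"
$J '[[[1,0,2.8,0,0,0,0],[1,0,2.8,0,0,0,0],[1,0,2.8,0,0,0,0],[1,0,2.8,0,0,0,0],[1,0,2.8,0,0,0,0]]]'
$J '[[[1,0,2.8,0,0,0,0],[1,0,2.8,0,0,0,0],[1,0,2.8,0,0,0,0],[1,0,2.8,0,0,0,0],[1,0,2.8,0,0,0,0]]]'
$J '[[[1,0,2.8,0,0,0,0],[1,0,2.8,0,0,0,0],[1,0,2.8,0,0,0,0],[1,0,2.8,0,0,0,0]]]'
python3 - <<'E'
from h import *
print(pole_pts());state()
p=bot.grab_frame("top")
for n in("hook_seat","pull_ring"): print(n,[(np.round(x["xyz"],4),x["conf"]) for x in bot.spot_point(n,p)[:1]])
E
```

```text
clock: 17.55
position: [0.5393, 0.0255, 0.2437]
tool_rot: [3.139, 0.347, 1.768]
force: [0.7, -0.6, 0.4]
grip_width: 0.0179
finger_force: 117.9
clock: 18.05
position: [0.5393, 0.0255, 0.2289]
tool_rot: [3.139, 0.347, 1.768]
force: [0.6, -0.7, 0.8]
grip_width: 0.0187
finger_force: 117.9
clock: 18.45
position: [0.5394, 0.0255, 0.217]
tool_rot: [3.139, 0.347, 1.768]
force: [0.2, -0.6, 1.0]
grip_width: 0.0184
finger_force: 117.9
{'seat': array([ 0.5743, -0.1486,  0.2172]), 'point': array([ 0.5769, -0.1612,  0.1904]), 'origin': array([ 0.5476, -0.0152,  0.1728])}
{'clock': 18.45, 'position': [0.5394, 0.0255, 0.217], 'tool_rot': [3.1392, 0.3469, 1.7681], 'force': [0.1856, -0.5714, 0.9669], 'moment': [-0.2077, -0.0091, -0.1015], 'grip_width': 0.0184, 'finger_force': 117.9173}
hook_seat [(array([ 0.5778, -0.1437,  0.2146]), 0.5)]
pull_ring [(array([ 0.5787, -0.1615,  0.2136]), 0.89)]
```

```bash
J="python3 -m jog"
$J '[[[0.6,0,1.6,0,0,0,0],[0.6,0,1.6,0,0,0,0],[0.6,0,1.6,0,0,0,0],[0.6,0,1.6,0,0,0,0],[0.6,0,1.6,0,0,0,0]]]' | egrep "pos|force: \["; python3 -c "
from h import *
print(bot.observe()['moment'][0])"
$J '[[[0.5,0,1.4,0,0,0,0],[0.5,0,1.4,0,0,0,0]]]'| egrep "pos|force: \["; python3 -c "
from h import *
print(bot.observe()['moment'][0])"
$J '[[[0.5,0,1.4,0,0,0,0],[0.5,0,1.4,0,0,0,0]]]'| egrep "pos|force: \["; python3 -c "
from h import *
print(bot.observe()['moment'][0])"
$J '[[[0.5,0,1.4,0,0,0,0],[0.5,0,1.4,0,0,0,0]]]'| egrep "pos|force: \["; python3 -c "
from h import *
print(bot.observe()['moment'][0])"
```

```text
position: [0.5394, 0.0255, 0.2086]
force: [-0.0, -0.7, 1.2]
-0.32446376336975086
position: [0.5394, 0.0255, 0.2056]
force: [0.7, -1.5, 1.4]
-0.3618177706947512
position: [0.5394, 0.0255, 0.2027]
force: [0.5, -2.7, 1.8]
-0.7003131028158252
position: [0.5395, 0.0252, 0.1998]
force: [0.6, -3.6, 5.0]
-1.4781965511318773
```

```bash
J="python3 -m jog"
$J '[[[-1.2,0,0.4,0,0,0,0],[0,0,0,0,0,0,0]]]'| egrep "pos|force: \["; python3 -c "
from h import *
print(bot.observe()['moment'])
p=bot.grab_frame('top')
for n in('hook_seat','hook_point','pull_ring'): print(n,[(np.round(x['xyz'],4),x['conf']) for x in bot.spot_point(n,p)[:1]])"
```

```text
position: [0.5397, 0.0244, 0.1999]
force: [-0.2, -0.9, 3.9]
[-0.79083891 -0.1560755  -0.03956955]
hook_seat [(array([ 0.5786, -0.1447,  0.1992]), 0.45)]
hook_point [(array([ 0.5739, -0.1615,  0.1734]), 0.66)]
pull_ring [(array([ 0.5792, -0.1661,  0.1964]), 0.84)]
```

```bash
cat > m.py <<'E'
from h import *
s=bot.observe();print(s["position"][2].round(4),s["force"].round(1),s["moment"].round(2),s["tool_rot"].round(3))
E
J="python3 -m jog"
$J '[[[0.1,0,1,0,0,0,0],[0,0,0,0,0,0,0]]]'>/dev/null; python3 m.py
$J '[[[0.1,0,1,0,0,0,0],[0,0,0,0,0,0,0]]]'>/dev/null; python3 m.py
```

```text
0.1988 [-0.4  0.4  4.8] [-0.8  -0.16  0.02] [3.139 0.347 1.768]
0.1978 [-0.1  1.2  4.3] [-0.67 -0.14 -0.02] [3.139 0.347 1.768]
```

```bash
J="python3 -m jog"
$J '[[[0.4,0,0.9,0,0,0,0],[0,0,0,0,0,0,0]]]'>/dev/null; python3 m.py
$J '[[[0.4,0,0.9,0,0,0,0],[0,0,0,0,0,0,0]]]'>/dev/null; python3 m.py
$J '[[[0.3,0,0.9,0,0,0,0],[0,0,0,0,0,0,0]]]'>/dev/null; python3 m.py
```

```text
0.1969 [-1.3  2.   5.2] [-0.7  -0.14 -0.01] [3.139 0.347 1.768]
0.1958 [0.8 1.7 1.7] [ 0.02 -0.02 -0.02] [3.139 0.347 1.768]
0.1946 [ 0.5 -0.2 -0.8] [ 0.42  0.07 -0.03] [3.14  0.346 1.768]
```

```bash
J="python3 -m jog"
$J '[[[0.4,0,0.9,0,0,0,0],[0.3,0,0.9,0,0,0,0],[0,0,0,0,0,0,0]]]'>/dev/null; python3 m.py
$J '[[[0.4,0,0.9,0,0,0,0],[0,0,0,0,0,0,0]]]'>/dev/null; python3 m.py
python3 - <<'E'
from h import *
print(pole_pts())
p=bot.grab_frame("top")
for n in("hook_seat","pull_ring"): print(n,[(np.round(x["xyz"],4),x["conf"]) for x in bot.spot_point(n,p)[:1]])
E
```

```text
0.1929 [-0.2 -0.9  1.3] [-0.09  0.05 -0.07] [3.139 0.347 1.768]
0.1921 [-1.5 -2.4  3.1] [-0.82 -0.1  -0.19] [3.139 0.348 1.768]
{'seat': array([ 0.5747, -0.1503,  0.1924]), 'point': array([ 0.5773, -0.1629,  0.1657]), 'origin': array([ 0.5481, -0.0169,  0.1479])}
hook_seat [(array([ 0.5774, -0.1498,  0.1929]), 0.72)]
pull_ring [(array([ 0.5764, -0.1663,  0.1906]), 0.86)]
```

```bash
J="python3 -m jog"
$J '[[[-0.3,0,0.7,0,0,0,0],[0,0,0,0,0,0,0]]]'>/dev/null; python3 m.py
$J '[[[-0.1,0,0.5,0,0,0,0],[0,0,0,0,0,0,0]]]'>/dev/null; python3 m.py
```

```text
0.1915 [-0.8 -1.2  5.3] [-1.01 -0.08 -0.2 ] [3.139 0.347 1.768]
0.1911 [-1.   0.2  6.3] [-1.17 -0.13 -0.15] [3.139 0.347 1.768]
```

Eight newtons with no further travel means the door is on its hard stop. I'll unload the ring and see whether the door stays shut.

```bash
J="python3 -m jog"
$J '[[[-0.7,0,-1.9,0,0,0,0],[-0.7,0,-1.9,0,0,0,0],[-0.7,0,-1.9,0,0,0,0],[0,0,0,0,0,0,0]]]'>/dev/null; python3 m.py
$J '[[[-1,0,-2.8,0,0,0,0],[-1,0,-2.8,0,0,0,0],[-1,0,-2.8,0,0,0,0],[0,0,0,0,0,0,0]]]'>/dev/null; python3 m.py
python3 - <<'E'
from h import *
print(pole_pts())
p=bot.grab_frame("top")
for n in("hook_seat","pull_ring"): print(n,[(np.round(x["xyz"],4),x["conf"]) for x in bot.spot_point(n,p)[:1]])
E
```

```text
0.1972 [-0.6  0.3 -1.8] [0.51 0.1  0.03] [3.139 0.347 1.768]
0.2065 [-0.5 -0.4 -1.7] [0.54 0.1  0.06] [3.139 0.347 1.768]
{'seat': array([ 0.5749, -0.1507,  0.2067]), 'point': array([ 0.5775, -0.1633,  0.18  ]), 'origin': array([ 0.5483, -0.0174,  0.1623])}
hook_seat [(array([ 0.5758, -0.1477,  0.2075]), 0.48)]
pull_ring [(array([ 0.5798, -0.1641,  0.1864]), 0.66)]
```

```bash
J="python3 -m jog"
$J '[[[-1.4,0,-3.8,0,0,0,0],[-1.4,0,-3.8,0,0,0,0],[-1.4,0,-3.8,0,0,0,0],[-1.4,0,-3.8,0,0,0,0]]]'>/dev/null; python3 m.py
$J '[[[-2,0,-5.6,0,0,0,0],[-2,0,-5.6,0,0,0,0],[-3.4,0,-9.4,0,0,0,0],[-3.4,0,-9.4,0,0,0,0]]]'>/dev/null; python3 m.py
$J '[[[10,0,-3.6,0,0,0,0],[20,0,-7,0,0,0,0],[30,0,-11,0,0,0,0],[20,0,-7,0,0,0,0],[0,0,0,0,0,0,0]]]'>/dev/null; python3 m.py
python3 - <<'E'
from h import *
p=bot.grab_frame("top")
for n in("pull_ring","hook_seat","hook_point","hook_pole"): print(n,[(np.round(x["xyz"],4),x["conf"]) for x in bot.spot_point(n,p)[:1]])
print(pole_pts(),bot.observe()["clock"])
rows((.5365,.3407,.2907),(-3.1416,0,2.207),n=10)
E
```

```text
0.2227 [ 0.2  0.3 -2.3] [ 0.57  0.08 -0.09] [3.139 0.347 1.768]
0.255 [ 1.3  0.5 -0.6] [0.51 0.11 0.  ] [3.139 0.347 1.768]
0.2538 [-0.5  0.2 -1.8] [0.47 0.09 0.01] [3.139 0.345 1.773]
pull_ring [(array([ 0.577 , -0.1686,  0.19  ]), 0.73)]
hook_seat [(array([ 0.5629, -0.061 ,  0.2498]), 0.73)]
hook_point [(array([ 0.748 ,  0.1379, -0.0025]), 0.58)]
hook_pole [(array([0.5337, 0.0742, 0.2057]), 0.7)]
{'seat': array([ 0.5579, -0.0683,  0.254 ]), 'point': array([ 0.5604, -0.0809,  0.2273]), 'origin': array([0.5313, 0.0651, 0.2096])} 24.65
[20.2, 5.9, -11.2] [-0.007, 0.034, -0.043]
[20.3, 6.9, -10.5] [-0.007, 0.034, -0.043]
[20.3, 7.8, -9.7] [-0.007, 0.034, -0.043]
[20.2, 8.8, -9.0] [-0.007, 0.034, -0.043]
[20.1, 9.7, -8.2] [-0.007, 0.034, -0.043]
[20.0, 10.7, -7.4] [-0.007, 0.034, -0.043]
[19.7, 11.6, -6.7] [-0.007, 0.034, -0.043]
[19.4, 12.5, -5.9] [-0.007, 0.034, -0.043]
[19.0, 13.4, -5.2] [-0.007, 0.034, -0.043]
[18.6, 14.2, -4.4] [-0.007, 0.034, -0.043]
```

```bash
J="python3 -m jog"
$J '[[[20,6,-11,-0.007,0.034,-0.043,0],[20,7,-10.5,-0.007,0.034,-0.043,0],[20,8,-10,-0.007,0.034,-0.043,0],[20,9,-9,-0.007,0.034,-0.043,0],[20,10,-8,-0.007,0.034,-0.043,0]]]' >/dev/null
$J '[[[20,11,-7.5,-0.007,0.034,-0.043,0],[20,12,-6.5,-0.007,0.034,-0.043,0],[19,12.5,-6,-0.007,0.034,-0.043,0],[19,13.5,-5,-0.007,0.034,-0.043,0],[19,14,-4.5,-0.007,0.034,-0.043,0]]]' >/dev/null
$J '[[[0,0,0,0,0,0,0],[0,0,0,0,0,0,0]]]'
python3 - <<'E'
from h import *
print(pole_pts())
avg(["hook_pole","hook_seat","hook_point"],3,("side",))
p=bot.grab_frame("side"); cv2.imwrite("pics/s5.png",cv2.resize(p["img"][200:360,180:380,::-1],None,fx=3.5,fy=3.5))
rows((.5355,.3389,.25),(-3.1416,0,2.207))
E
```

```text
clock: 25.85
position: [0.5387, 0.3405, 0.2901]
tool_rot: [-3.138, 0.002, 2.201]
force: [-1.1, -0.7, -2.5]
grip_width: 0.0184
finger_force: 117.6
{'seat': array([0.637 , 0.2054, 0.2302]), 'point': array([0.6387, 0.2028, 0.2007]), 'origin': array([0.5527, 0.3209, 0.2345])}
hook_pole side [0.5549 0.3253 0.2357] [0.0404 0.0569 0.0162]
hook_seat side [0.6371 0.2063 0.2302] [0.0006 0.0011 0.0014]
hook_point side [0.6402 0.2056 0.2001] [0.0011 0.0016 0.0012]
[-0.1, -3.6, 40.5] [-0.003, 0.001, -0.005]
```

View pics/s5.png

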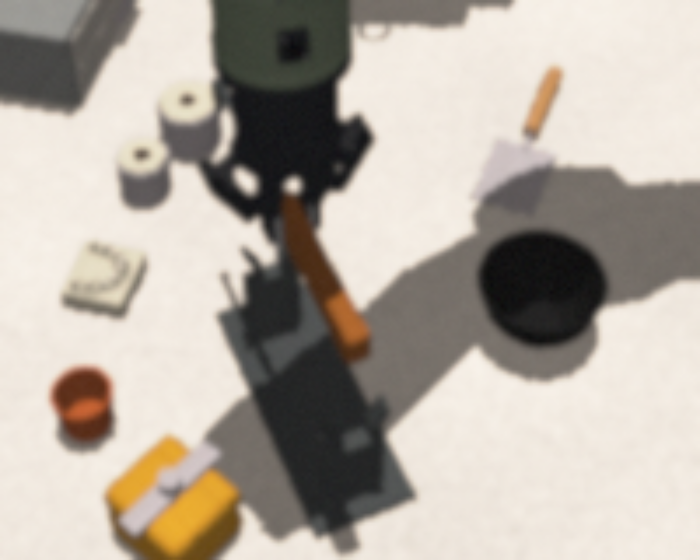

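The pole sits in the grip as modelled and is above its stand, with the handle from (290,200) to (350,345). I'll lower it with a small sideways correction.

```bash
J="python3 -m jog"
$J '[[[0,-5.5,30,-0.003,0.001,-0.006,0],[0,0,40,0,0,0,0],[0,0,20,0,0,0,0],[0,0,0,0,0,0,0]]]'>/dev/null; python3 m.py
$J '[[[0,0,10,0,0,0,0],[0,0,10,0,0,0,0],[0,0,10,0,0,0,0],[0,0,0,0,0,0,0]]]'>/dev/null; python3 m.py
$J '[[[0,0,10,0,0,0,0],[0,0,6,0,0,0,0],[0,0,4,0,0,0,0],[0,0,0,0,0,0,0]]]'>/dev/null; python3 m.py
```

```text
0.1979 [-0.5 -0.2 -1.1] [-0.01  0.03  0.03] [-3.137 -0.     2.209]
0.1694 [-0.7  0.7 -2.2] [ 0.02 -0.01  0.  ] [-3.14   0.     2.209]
0.1499 [-0.5  0.2 -1.5] [ 0.01 -0.05 -0.06] [-3.14   0.     2.209]
```

```bash
J="python3 -m jog"
$J '[[[0,0,3,0,0,0,0],[0,0,0,0,0,0,0]]]'>/dev/null; python3 m.py
$J '[[[0,0,1.5,0,0,0,0],[0,0,0,0,0,0,0]]]'>/dev/null; python3 m.py
python3 - <<'E'
from h import *
print(pole_pts())
avg(["hook_pole","hook_seat"],2,("side",))
E
```

```text
0.1474 [ 0.2 -0.5 -1.5] [0.01 0.   0.02] [-3.141  0.     2.208]
0.146 [ 1.  -0.6 -1.6] [ 0.   -0.01 -0.05] [-3.141  0.     2.208]
{'seat': array([0.6333, 0.2036, 0.0858]), 'point': array([0.6351, 0.2012, 0.0563]), 'origin': array([0.5482, 0.3185, 0.0903])}
hook_pole side [0.5492 0.3216 0.0914] [0.0005 0.0008 0.0005]
hook_seat side [0.6802 0.1342 0.0436] [0.0476 0.0727 0.0426]
```

```bash
J="python3 -m jog"
$J '[[[0,0,1.2,0,0,0,0],[0,0,0,0,0,0,0]]]'>/dev/null; python3 m.py
$J '[[[0,0,0,0,0,0,0.25],[0,0,0,0,0,0,0.3],[0,0,0,0,0,0,0.4],[0,0,0,0,0,0,0.7],[0,0,0,0,0,0,1]]]' 20
$J '[[[0,0,0,0,0,0,1],[0,0,0,0,0,0,1],[0,0,-10,0,0,0,1],[0,0,-30,0,0,0,1],[0,0,-40,0,0,0,1]]]'
$J '[[[0,0,-40,0,0,0,1],[-20,-35,-30,0,0,0,1],[-20,-35,-30,0,0,0,1],[-20,-35,-30,0,0,0,1],[0,0,0,0,0,0,1]]]'
python3 - <<'E'
from h import *
p=bot.grab_frame("side"); 
for n in("hook_pole","hook_seat","hook_point","stand","pull_ring"): print(n,[(np.round(x["xyz"],4),x["conf"]) for x in bot.spot_point(n,p)[:1]])
cv2.imwrite("pics/s6.png",cv2.resize(p["img"][60:360,180:380,::-1],None,fx=2,fy=2,interpolation=cv2.INTER_CUBIC))
E
```

```text
0.1448 [ 0.5 -0.1 -1.4] [ 0.02 -0.12 -0.01] [-3.141  0.     2.208]
clock: 29.1
position: [0.5339, 0.3378, 0.1448]
tool_rot: [-3.141, 0.0, 2.208]
force: [-0.1, -0.5, 0.0]
grip_width: 0.0621
finger_force: 0.0
clock: 29.6
position: [0.5333, 0.3376, 0.2252]
tool_rot: [-3.139, -0.0, 2.209]
force: [1.0, 0.3, 0.4]
grip_width: 0.0849
finger_force: 0.0
clock: 30.1
position: [0.4854, 0.2242, 0.3583]
tool_rot: [3.139, 0.004, 2.204]
force: [1.4, 1.0, -0.2]
grip_width: 0.0855
finger_force: 0.0
hook_pole [(array([0.5516, 0.3207, 0.091 ]), 0.69)]
hook_seat [(array([ 0.5816, -0.1843,  0.0919]), 0.71)]
hook_point [(array([0.6365, 0.2047, 0.0541]), 0.83)]
stand [(array([ 0.5514,  0.314 , -0.0027]), 0.81)]
pull_ring [(array([ 0.5779, -0.1642,  0.188 ]), 0.65)]
```

View pics/s6.png

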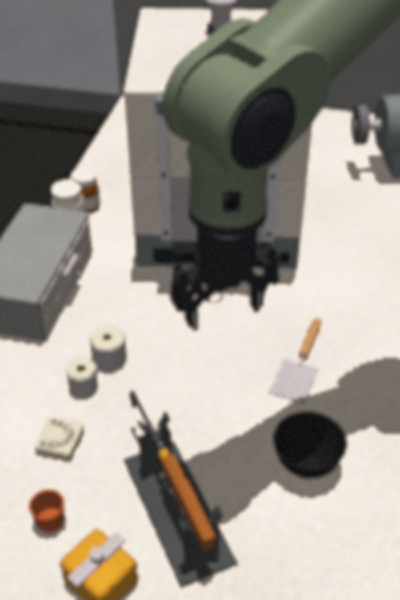

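The pole lies in both notches, from (165,455) to (210,545) with its hook forward at (133,398). The ring is at 0.188 m, so the door is still shut, and the arm is clear of everything.

```bash
python3 -c "
from workcell import bot
print(bot.job_done())"
```

```text
the job is handed in; nothing more can be done
None
```

The furnace door is shut and held by its catch, the pole is back in both notches of its stand with the hook forward, and the job is handed in at about 30 s (peak pull read about 8 N); the verdict was not shown to me.

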